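# Load a tube rotator and tug-test both tubes in their spring clips

## Task

Load the thick loose tube from the wire cradle into the empty pair of spring clips on the tube rotator's slanting disc, pressing it straight in until it is fully home. Before the rotator may run, prove that both clipped tubes hold: first the new one, then the one that was there already, pull each straight out from the disc with a slowly rising force, stop at about 10 newtons, hold it for half a second and ease off. Leave both tubes fully home and let go of them, the thin tube in its cradle, and the measuring cylinder and beaker undisturbed.

Things in the scene. Friction and masses are not known exactly. Their poses are not given: they have to be found in the camera images.
- tube_mid (a point): Middle of the thick loose tube, on its axis: white screw-cap tube, 28 mm thick, 115 mm long, 30 to 65 g. x runs along it to the cap. Its straight part reaches 42 mm either way from here, then come a grey cap (34 mm wide, 15 mm long) at +x and a 16 mm cone at -x. It lies level, 65 mm above the worktop, in one of the cradle's two Vs.
- tube: The same loose tube; same origin and axes as tube_mid.
- cradle: Stainless wire cradle, fixed; origin on the worktop under its centre. Two V-bent wires, 4 mm thick and 61 mm high, cross it at x = -30 and +30 mm; the tubes lie along x in the Vs at y = -31 and +31 mm. Between the wires the fingers have free room down to 15 mm above the worktop.
- free_seat (a point): Middle of the thick tube when fully home in the empty clips. z points straight out from the disc (tubes are pulled along z, pressed in along -z); the tube must lie along x, either end first. The disc's face is 28 mm below along -z. Two clips, 12 mm long, stand 28 mm either way along x (44 mm free between them for fingers); their jaws reach 20 mm to each side and 19 mm above along z.
- free_saddles: The two small grey saddle blocks (12 x 15 mm, 14 mm high on the disc) inside the empty clips, on which the tube rests when fully home; origin on the disc's face under free_seat.
- rotator: Tube rotator, fixed; origin on the worktop under its disc's hub, front towards -x. Bare metal disc, 176 mm across, hub 185 mm up, leaning 35 degrees from level towards the front; a gear motor holds it still. A tube snaps into its clips when pressed with 10 to 20 N, from about 24 mm out from home, and the lips draw it home over the last few mm onto two saddles.
- full_seat (a point): The same as free_seat for the other pair of clips, 74 mm along +y of free_seat on the same disc: where the middle of the tube already clipped in lies when fully home. Same directions.
- clipped_tube: The tube already clipped in, of the same shape and size as the loose one; origin at its middle on the axis, x along it to the cap, z out from the disc. In both pairs of clips a pull of 10 N lifts a tube by less than 1 mm; above about 25 N the clips give way. Eased off, the clips draw it home again.
- thin_tube: Thin screw-cap tube, 17 mm thick, 118 mm long, in the cradle's other V, not to be used; origin at its middle on the axis, 57 mm above the worktop.
- measuring_cylinder: Measuring cylinder, foot 52 mm, 180 mm high, standing in front of the rotator; origin at the centre of its underside.
- beaker_50: Small plastic beaker, 47 mm wide, 56 mm high, standing behind the cradle; origin at the centre of its underside.

How it is judged:
By the outcome, as a careful person would: the job done as asked, in the order asked, and still so for the second after the job is handed in, with the robot touching nothing.
It also fails if it takes over 54 s, if anything falls off the work surface, if the arm or the gripper's body presses on something with over 40 N, if the wrist force passes 120 N, or if a joint passes its speed limit or range.

## Robot

A 6-joint arm with a two-finger parallel gripper is mounted at the origin on a cart in front of the work surface, level with it; the furniture and walls round the work are solid. World frame = base frame: x ahead of the robot, y to its left, z up, the work surface at z = 0. Lengths are in m, angles in rad, forces in N, time in s.
With the tool pointing down it reaches from about 0.35 to 0.775 m from the base axis. Payload 7.3 kg.
Tool frame: the origin (TCP) lies on the mounting face of the last link; the fingertips stand 178 mm ahead of it and the grasp point (between the pads) lies 159 mm ahead of it (robot.tcp_to_tips is the distance from the TCP to the fingertips, in m); z points along the fingers, y is the direction in which the jaws open and shut (so a half turn about z gives the same grasp; the last joint's range is limited). The gripper opens to 92 mm and grips with 3 to 60 N. Pads are 19 mm wide; open, the fingers measure 130 mm over their backs; the gripper's body (75 mm by 190 mm) begins 47 mm behind the grasp point.
Start: joints at [1.123, 0.342, 1.524, -0, 1.275, -0.146], TCP at [0.156, 0.501, 0.405] pointing down, gripper open.
Joint ranges: [-2.53, 2.53], [-0.77, 2.02], [0.04, 2.7], [-1, 4.14], [0.28, 2.66], [-3.11, 3.11]. Speed limits (rad/s): [2.57, 2.57, 3.14, 3.14, 3.14, 3.14].

## Interface

Orientations are given as [roll, pitch, yaw] about the fixed x, y, z axes, in that order (R = Rz(yaw) Ry(pitch) Rx(roll)).
In Python, from cell import robot, viewer gives the robot as it stands.
- The arm moves only by the shell command python3 -m creep 'ROWS' [OPENING] [FORCE]. ROWS is JSON, a list that holds one entry, the list of rows, each a list of 6 numbers: the shift along the world's x, y, z in mm, then the turn, a rotation vector about the world's x, y, z in degrees. A call has 1 to 5 rows; each row shifts and turns the pose as measured when the row begins; what a row does not reach is not made up. A row lasts 1/12 s, in which the tool goes at most 41.7 mm and 7.16 degrees, less where a joint would pass 70% of its speed; a pose out of reach is approached as far as the arm can. A call with a gripper value outside its range is refused whole. OPENING is the closure, from -1 (fully open) to 1 (shut), set as the call begins (- or left out, the last holds). The fingers move at their own pace and stop on an object; FORCE is the grip in N (left out, the last holds). Time passes only in rows, so rows that do not move let the fingers close. It gives the time, the measured TCP pose, the force and the opening at its end, in the units of the state.
- robot.observe(): the state, without advancing time (a new reading comes with each control period).
- viewer.read_camera(name): name is "side" or "top" or "wrist"; returns the picture (384x512x3 uint8, blue, green, red); there is no depth.
- viewer.camera_model(name): a dict with "fx", "fy", "cx", "cy" (pixels), "pose" (4x4, takes a point from camera to world coordinates); the wrist camera has in their place "mount" (4x4, takes a point from camera to tool coordinates, whose origin is the TCP and whose axes are the flange's). Camera axes: x right, y up, looking along -z (the intrinsics and any distortion apply to the point x, -y, -z); pixel columns grow to the right and rows downward; lengths in m; the calibration is good to about 2 mm. A picture is of the moment at which its call begins: read the wrist's pose just before it. camera_model takes no time and is no camera call.
- robot.hand_in(): hands the job in, once; it reports no verdict.
The state is a dict: "time": time; "qpos": joint angles; "qvel": joint speeds; "joint_efforts": joint torques, N m; "tool_pos": TCP position; "tool_rot": TCP orientation; "contact_force": force on the tool from outside, world axes, zero at the start; "torque": the same for the moment, N m; "opening": finger opening in m.
Only numpy, scipy, OpenCV 4.12 (cv2) and the standard library are available. Lean on these libraries where they do the work, as an engineer would, in place of code of your own. Each camera call takes 0.05 s, during which the arm holds its last target. There are 200 camera calls.

## Working session

There is one attempt and no reset: what is moved stays moved. The work goes in short steps, Python scripts to look and compute and a shell command to move; the robot and the scene stay as the last step left them, time stands still between calls to the robot, and variables do not carry over. Pictures are saved under pics/ and viewed, about 8 in all and at most 12, crops included, and the job is handed in when it is done.

```bash
ls; mkdir -p pics
python3 - <<'E'
from cell import robot, viewer
import cv2, numpy as np
np.set_printoptions(precision=4,suppress=True)
print(robot.observe())
for n in ("side","top","wrist"):
    im=viewer.read_camera(n); cv2.imwrite(f"pics/{n}0.png",im)
    m=viewer.camera_model(n); print(n,m)
a=cv2.imread("pics/side0.png");b=cv2.imread("pics/top0.png")
E
```

```text
pics
{'time': 0.0, 'qpos': array([ 1.123 ,  0.3427,  1.525 , -0.    ,  1.2754, -0.146 ]), 'qvel': array([ 0.0009,  0.0005, -0.0004,  0.0018, -0.0011, -0.0006]), 'joint_efforts': array([  0.0008, -43.1248, -24.4224,   0.0718,   0.0559,  -0.0001]), 'tool_pos': array([0.156 , 0.5012, 0.404 ]), 'tool_rot': array([-3.14  , -0.0002,  2.8398]), 'contact_force': array([-0.8904,  0.1486,  0.2189]), 'torque': array([ 0.0089,  0.0425, -0.0174]), 'opening': 0.09208948310282077}
side {'fx': 455.98384107934186, 'fy': 455.98384107934186, 'cx': 248.7075494551514, 'cy': 193.5311738945281, 'pose': array([[-0.7345,  0.5951, -0.3262,  0.1833],
       [-0.6786, -0.639 ,  0.3622,  0.6505],
       [ 0.0071,  0.4874,  0.8731,  1.1715],
       [ 0.    ,  0.    ,  0.    ,  1.    ]])}
top {'fx': 483.6733472621262, 'fy': 483.6733472621262, 'cx': 256.63335565473784, 'cy': 194.50715793535866, 'pose': array([[ 0.0057,  0.9986, -0.053 ,  0.5068],
       [-1.    ,  0.006 ,  0.0051,  0.211 ],
       [ 0.0054,  0.053 ,  0.9986,  1.3477],
       [ 0.    ,  0.    ,  0.    ,  1.    ]])}
wrist {'fx': 297.86279473173414, 'fy': 297.86279473173414, 'cx': 253.43293943256626, 'cy': 191.39298378443578, 'mount': array([[ 0.001 ,  0.9596,  0.2814,  0.0749],
       [ 1.    , -0.0011,  0.0002,  0.0011],
       [ 0.0005,  0.2814, -0.9596,  0.0199],
       [ 0.    ,  0.    ,  0.    ,  1.    ]])}
```

View pics/side0.png

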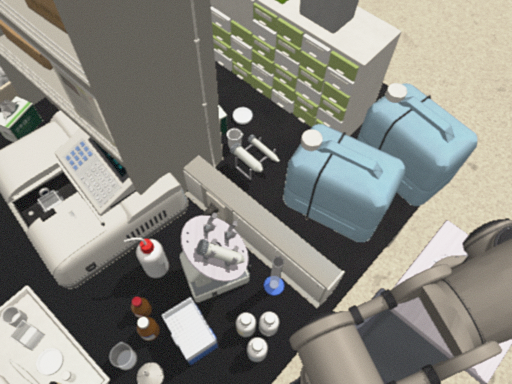

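View pics/top0.png

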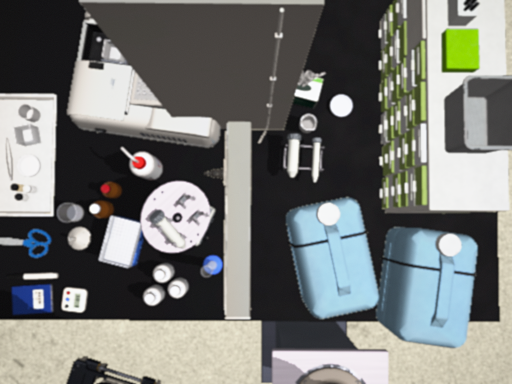

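The side view shows the rotator disc at about (215,248) and the cradle at about (250,150). The top view shows the disc at about (178,216) and the cradle at about (303,155), with a long beam between them at column 238. I'll enlarge both.

Run:
```python
import cv2
b=cv2.imread("pics/top0.png")[110:290,130:350]; cv2.imwrite("pics/topc.png",cv2.resize(b[:, :],(0,0),fx=3.3,fy=3.3,interpolation=cv2.INTER_CUBIC))
a=cv2.imread("pics/side0.png")[95:315,170:350]; cv2.imwrite("pics/sidec.png",cv2.resize(a,(0,0),fx=2.7,fy=2.7,interpolation=cv2.INTER_CUBIC))
```

```text
(no output)
```

View pics/topc.png

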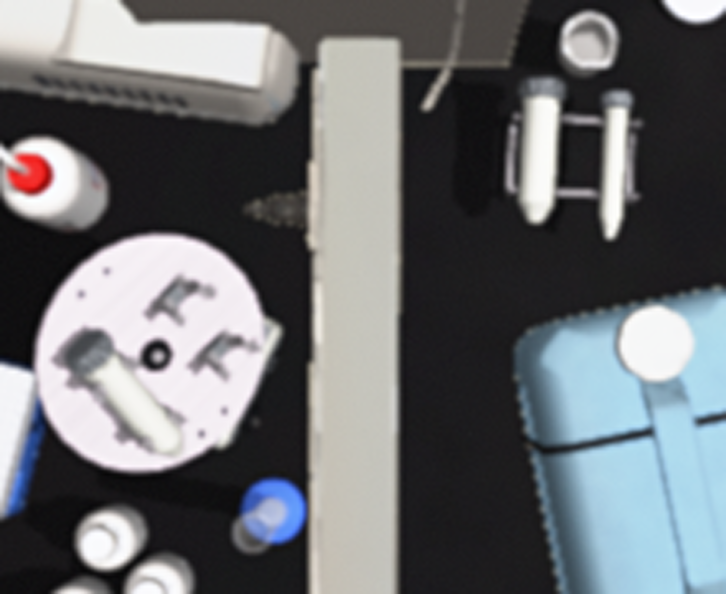

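View pics/sidec.png

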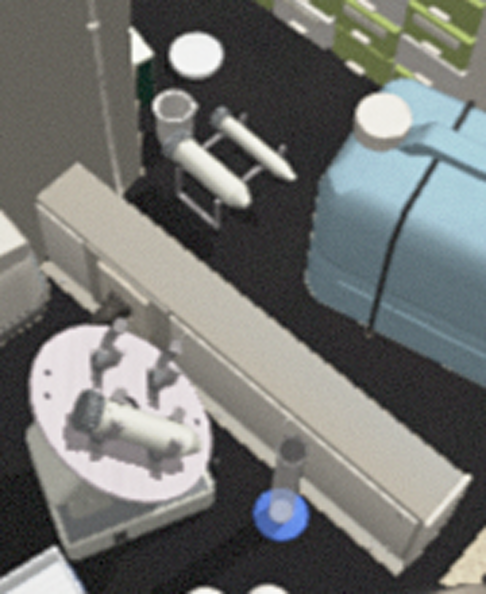

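The crops show the loose thick tube from cap (541,88) to tip (537,218) in the top crop. The clipped tube runs from cap (82,352) to tip (172,442), the empty clips are at about (180,298) and (222,352), and the hub is at (157,355). In the side crop the tube runs from (88,412) to (197,442), with clips at (105,355) and (160,380). Next I'll triangulate these.

```bash
cat > h.py <<'E'
import numpy as np, cv2
from scipy.spatial.transform import Rotation as Rn
from cell import robot, viewer
np.set_printoptions(precision=4,suppress=True)
def pose(s=None):
    s=s or robot.observe(); T=np.eye(4); T[:3,:3]=Rn.from_euler('xyz',s['tool_rot']).as_matrix(); T[:3,3]=s['tool_pos']; return T
def ray(n,uv,T=None):
    m=viewer.camera_model(n); P=m['pose'] if n!='wrist' else (pose() if T is None else T)@m['mount']
    d=P[:3,:3]@np.array([(uv[0]-m['cx'])/m['fx'],-(uv[1]-m['cy'])/m['fy'],-1]); return P[:3,3],d/np.linalg.norm(d)
def onz(n,uv,z,T=None):
    o,d=ray(n,uv,T); return o+d*(z-o[2])/d[2]
def onplane(n,uv,p,nn,T=None):
    o,d=ray(n,uv,T); return o+d*((p-o)@nn)/(d@nn)
def tri(rs):
    A=sum(np.eye(3)-np.outer(d,d) for o,d in rs); b=sum((np.eye(3)-np.outer(d,d))@o for o,d in rs)
    p=np.linalg.solve(A,b); return p, [np.linalg.norm(np.cross(p-o,d))*1e3 for o,d in rs]
def proj(n,p,T=None):
    m=viewer.camera_model(n); P=m['pose'] if n!='wrist' else (pose() if T is None else T)@m['mount']
    c=np.linalg.inv(P)@np.r_[p,1]; return np.array([m['cx']-m['fx']*c[0]/c[2], m['cy']+m['fy']*c[1]/c[2]])
E
python3 - <<'E'
from h import *
t=lambda c,r:(130+c/3.3,110+r/3.3); s=lambda c,r:(170+c/2.7,95+r/2.7)
for n,a,b in [("hub",(157,355),(130,402)),("ccap",(82,352),(88,412)),("ctip",(172,442),(197,442)),("clipU",(180,298),(106,352)),("clipL",(222,352),(163,376)),
  ("lcap",(541,86),(175,142)),("ltip",(537,220),(247,200)),("beamfarR",(400,40),(78,165)),("pillar?",(510,65),(120,195)),("cylTop",(272,508),(290,450)),("beamfarL",(322,40),(38,205))]:
    print(n,*tri([ray('top',t(*a)),ray('side',s(*b))]))
print("hub",onz('top',t(157,355),.185))
print("loose",onz('top',t(541,88),.065),onz('top',t(537,218),.065),onz('side',s(178,145),.065),onz('side',s(245,202),.065))
print("thin",onz('top',t(617,98),.057),onz('top',t(611,236),.057))
print("beam near", onz('side',s(468,480),.1), onz('top',(250,318),.1),onz('top',(225,318),.1))
E
```

```text
hub [0.5108 0.392  0.1946] [np.float64(1.501329338029342), np.float64(1.5013293380294352)]
ccap [0.5122 0.4352 0.2468] [np.float64(1.69206770720676), np.float64(1.692067707206813)]
ctip [0.4466 0.3797 0.191 ] [np.float64(3.5098774749423973), np.float64(3.5098774749423516)]
clipU [0.5529 0.3753 0.2073] [np.float64(0.2918293872481983), np.float64(0.2918293872479949)]
clipL [0.5138 0.3482 0.1723] [np.float64(0.9200014569883869), np.float64(0.9200014569886227)]
lcap [0.732  0.1056 0.0649] [np.float64(0.1508781396755393), np.float64(0.1508781396756768)]
ltip [0.6229 0.1091 0.0684] [np.float64(0.172329490108997), np.float64(0.1723294901088368)]
beamfarR [0.7584 0.22   0.1177] [np.float64(0.3244772912684739), np.float64(0.32447729126845215)]
pillar? [ 0.7849  0.1304 -0.0727] [np.float64(12.744565672931138), np.float64(12.744565672931303)]
cylTop [0.3951 0.3125 0.1341] [np.float64(2.684138370153487), np.float64(2.6841383701533745)]
beamfarL [0.7579 0.2799 0.1115] [np.float64(1.3354431532284783), np.float64(1.3354431532285578)]
hub [0.512  0.3945 0.185 ]
loose [0.7304 0.1057 0.065 ] [0.6247 0.1087 0.065 ] [0.7267 0.1062 0.065 ] [0.6243 0.1108 0.065 ]
thin [0.724 0.043 0.057] [0.6112 0.048  0.057 ]
beam near [0.2622 0.2113 0.1   ] [0.2578 0.2198 0.1   ] [0.2575 0.2835 0.1   ]
```

```bash
python3 - <<'E'
from h import *
print(tri([ray('top',(328,213)),ray('side',(312,138))]))
print(tri([ray('top',(290,212)),ray('side',(291,160))]), tri([ray('top',(365,200)),ray('side',(403,168))]))
E
python3 -m creep '[[[20,-10,20,0,0,3],[30,-20,20,0,0,3],[35,-20,5,0,0,3],[35,-22,0,0,0,3],[35,-22,0,0,0,3]]]' -0.09 20
```

```text
(array([0.5231, 0.0415, 0.2438]), [np.float64(1.3283004325015215), np.float64(1.3283004325014656)])
(array([0.5229, 0.1265, 0.239 ]), [np.float64(3.8501163591913343), np.float64(3.850116359191263)]) (array([ 0.4373, -0.0827,  0.1587]), [np.float64(122.44821946190173), np.float64(122.44821946190174)])
time: 0.57
tool_pos: [0.309, 0.4069, 0.4491]
tool_rot: [-3.137, -0.002, 3.125]
contact_force: [0.2, 1.8, 0.1]
opening: 0.0629
```

```bash
python3 -m creep '[[[31,-26,0,0,0,0],[31,-26,0,0,0,0],[31,-26,0,0,0,0],[31,-26,0,0,0,0],[31,-26,0,0,0,0]]]' >/dev/null
python3 -m creep '[[[31,-26,0,0,0,0],[31,-26,0,0,0,0],[31,-26,-10,0,0,0],[31,-26,-20,0,0,0],[31,-26,-20,0,0,0]]]' >/dev/null
python3 -m creep '[[[31,-26,-20,0,0,-1],[12,-10,-30,0,0,0],[0,0,0,0,0,0]]]'
python3 - <<'E'
from h import *
T=pose(); im=viewer.read_camera('wrist'); cv2.imwrite('pics/w1.png',im); np.save('T1.npy',T); print(T)
E
```

```text
time: 1.65
tool_pos: [0.6647, 0.1002, 0.3496]
tool_rot: [-3.136, -0.001, 3.103]
contact_force: [-1.9, 0.2, -2.3]
opening: 0.0505
[[-0.9992  0.0387 -0.0014  0.6647]
 [ 0.0387  0.9992 -0.0053  0.1002]
 [ 0.0012 -0.0053 -1.      0.3496]
 [ 0.      0.      0.      1.    ]]
```

View pics/w1.png

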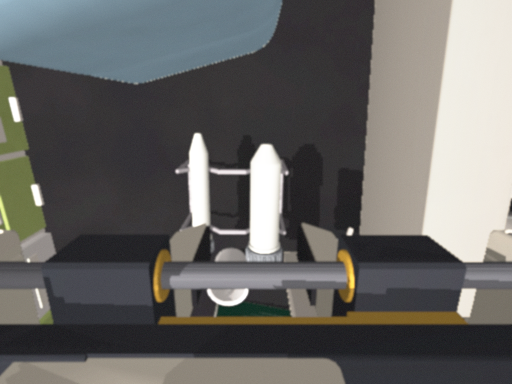

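The wrist view shows the thick tube upright, with its tip at (266,146), its cap starting at row ~248 and edges at columns 251 and 281. The cradle wires are at rows 171 and 231, and the thin tube is at column 199.

Run:
```python
from h import *
T=np.load('T1.npy'); 
for n,p,z in [("tip",(266,146),.065),("a",(266,180),.065),("b",(265.5,225),.065),("capstart",(264.5,248),.076),("wire1",(233,172),.055),("wire2",(235,231),.055),("thin",(199.5,190),.057)]:
    print(n,onz('wrist',p,z,T))
im=cv2.imread('pics/w1.png').astype(int)
for r in (170,185,200,215,228):
    m=np.where(im[r,235:300].min(axis=1)>185)[0]+235; print(r,m.min(),m.max(), onz('wrist',((m.min()+m.max())/2,r),.068,T)[:2])
```

```text
tip [0.6258 0.112  0.065 ]
a [0.6568 0.1112 0.065 ]
b [0.7011 0.1096 0.065 ]
capstart [0.7198 0.1078 0.076 ]
wire1 [0.6504 0.0806 0.055 ]
wire2 [0.7107 0.0791 0.055 ]
thin [0.6663 0.0478 0.057 ]
170 235 279 [0.6465 0.1033]
185 251 281 [0.6607 0.111 ]
200 251 281 [0.6751 0.1106]
215 251 277 [0.6897 0.1084]
228 250 277 [0.7029 0.1075]
```

```bash
python3 -m creep '[[[15,11,0,0,0,0],[0,0,-35,0,0,0],[0,0,-35,0,0,0],[0,0,-35,0,0,0],[0,0,0,0,0,0]]]'
python3 - <<'E'
from h import *
T=pose(); print((T[:3,3]+.159*T[:3,2]-[.680,.110,.065])*1e3)
E
```

```text
time: 2.12
tool_pos: [0.6786, 0.1171, 0.2563]
tool_rot: [-3.14, 0.016, 3.106]
contact_force: [-0.9, 0.6, -1.6]
opening: 0.0499
[ 1.1538  6.7199 32.3311]
```

```bash
python3 -m creep '[[[0,-6.5,-10,0,0.8,0],[0,0,-12,0,0,0],[0,0,-9,0,0,0],[0,0,0,0,0,0]]]'
python3 - <<'E'
from h import *
T=pose(); print((T[:3,3]+.159*T[:3,2]-[.680,.110,.065])*1e3)
E
```

```text
time: 2.45
tool_pos: [0.6791, 0.1131, 0.232]
tool_rot: [-3.141, 0.01, 3.11]
contact_force: [-0.3, -0.6, -0.0]
opening: 0.0503
[0.7435 2.8743 8.0321]
```

```bash
python3 -m creep '[[[0,-3,-5,0,0.7,0],[-0.5,-1,-4,0,0,0],[0,0,0,0,0,0]]]'
python3 - <<'E'
from h import *
T=pose(); print((T[:3,3]+.159*T[:3,2]-[.680,.110,.065])*1e3)
E
python3 -m creep '[[[0,0,0,0,0,0],[0,0,0,0,0,0],[0,0,0,0,0,0],[0,0,0,0,0,0],[0,0,0,0,0,0]]]' 0.7 20
```

```text
time: 2.7
tool_pos: [0.6794, 0.1089, 0.2256]
tool_rot: [-3.141, 0.002, 3.11]
contact_force: [-0.4, 0.0, -0.0]
opening: 0.0501
[-0.2715 -1.2608  1.6423]
time: 3.12
tool_pos: [0.6799, 0.1086, 0.2273]
tool_rot: [-3.141, 0.005, 3.109]
contact_force: [0.3, -0.1, -0.5]
opening: 0.0277
```

```bash
python3 -m creep '[[[0,0,20,0,0,0],[0,0,30,0,0,0],[0,0,35,0,0,0],[0,0,40,0,0,0],[0,10,40,0,0,0]]]' 0.7 50
cat >> h.py <<'E'
c35,s35=np.cos(np.radians(35)),np.sin(np.radians(35))
def frame(psi):
    c,s=np.cos(psi),np.sin(psi)
    return np.array([c35*c,c35*s,s35]),np.array([-s,c,0]),np.array([-s35*c,-s35*s,c35])
def todo(seat,psi,h,dx=0,turn=True):
    """shift mm / rotvec deg from now to grasp point h m above seat"""
    u,v,n=frame(psi); Rt=np.c_[-u,v,-n]; T=pose()
    w=Rn.from_matrix(Rt@T[:3,:3].T).as_rotvec(degrees=True)
    return (seat+(.159+h)*n+dx*u-T[:3,3])*1e3, w
E
python3 - <<'E'
from h import *
psi=np.radians(38); u,v,n=frame(psi); hub=np.array([.511,.393,.187])
fs=hub+.028*n-.037*v; print(fs,n, *todo(fs,psi,.08)); print(pose())
E
```

```text
time: 3.53
tool_pos: [0.6768, 0.117, 0.3852]
tool_rot: [-3.138, -0.02, 3.107]
contact_force: [0.8, -0.2, -0.1]
opening: 0.0266
[0.5211 0.354  0.2099] [-0.452  -0.3531  0.8192] [-263.7073  152.5471   20.5002] [ 11.5894 -34.9995  38.6673]
[[-0.9992  0.0342 -0.0201  0.6768]
 [ 0.0343  0.9994 -0.0028  0.117 ]
 [ 0.0199 -0.0034 -0.9998  0.3852]
 [ 0.      0.      0.      1.    ]]
```

```bash
python3 -m creep '[[[-20,12,8,1.2,-3.6,4],[-30,18,8,1.3,-3.9,4.3],[-30,18,5,1.3,-3.9,4.3],[-30,18,0,1.3,-3.9,4.3],[-30,18,0,1.3,-3.9,4.3]]]' 
python3 -m creep '[[[-30,18,0,1.3,-3.9,4.3],[-30,18,0,1.3,-3.9,4.3],[-28,15,0,1.3,-3.9,4.3],[-15,8,0,0.8,-2,2],[0,0,0,0,0,0]]]'
python3 - <<'E'
from h import *
psi=np.radians(38); u,v,n=frame(psi); hub=np.array([.511,.393,.187])
fs=hub+.028*n-.037*v; print(*todo(fs,psi,.08)); T=pose(); np.save('T2.npy',T); cv2.imwrite('pics/w2.png',viewer.read_camera('wrist'))
E
```

```text
time: 3.95
tool_pos: [0.5377, 0.2009, 0.4205]
tool_rot: [3.085, 0.365, -2.804]
contact_force: [0.7, 1.2, 0.1]
opening: 0.0266
time: 4.37
tool_pos: [0.4221, 0.2634, 0.4223]
tool_rot: [3.135, 0.632, -2.499]
contact_force: [0.3, -0.2, -1.1]
opening: 0.0269
[ -8.9823   6.1297 -16.5399] [-0.9815  0.7416  0.9649]
```

View pics/w2.png

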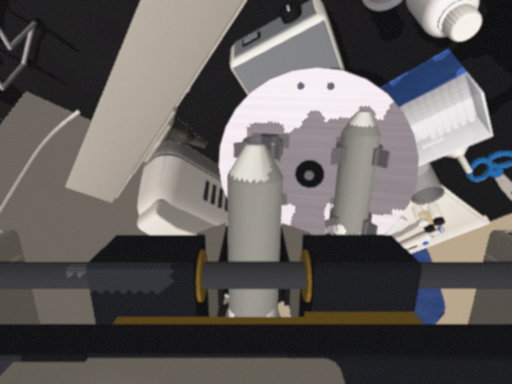

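The wrist view shows the held tube at column 254 with its tip at row 143, the hub at (310,174), and the clipped tube from its tip (366,112) down to (352,230). One empty clip shows at about (262,140) behind the tip. I'll enlarge that area.

Run:
```python
import cv2
a=cv2.imread("pics/w2.png")[60:245,205:425]; cv2.imwrite("pics/w2c.png",cv2.resize(a,(0,0),fx=3.2,fy=3.2,interpolation=cv2.INTER_CUBIC))
```

```text
(no output)
```

View pics/w2c.png

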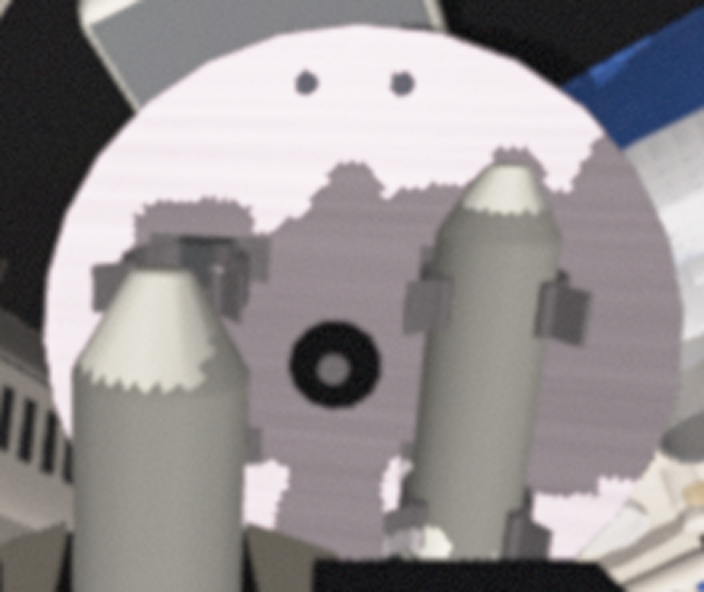

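The crop shows the hub at (334,367). The clipped tube's edges are 437/557 at row 250 and 418/533 at row 420, with its tip end at (513,165). Its clip centres are at rows 310 and 525, and the free clip's lower lips span columns 93–270 at about row 272.

Run:
```python
from h import *
T=np.load('T2.npy'); f=lambda c,r:(205+c/3.2,60+r/3.2)
hub0=tri([ray('wrist',f(334,368),T),ray('top',(177.6,217.6)),ray('side',(218.1,243.9))]); print("hubtri",hub0)
for z in(.185,.19): print("hub wrist z",z,onz('wrist',f(334,368),z,T), onz('top',(177.6,217.6),z))
H=onz('wrist',f(334,368),.187,T)
im=cv2.imread('pics/w2.png')
for psi in (36,38,40):
    u,v,n=frame(np.radians(psi)); 
    P=lambda c,r,h: (lambda p:np.array([(p-H)@u,(p-H)@v])*1e3)(onplane('wrist',f(c,r),H+h*n,n,T))
    print(psi,"axis",P(497,250,.028),P(475.5,420,.028),"tip",P(512,163,.028),
     "clips",P(428,303,.040),P(565,310,.040),P(405,530,.04),P(526,522,.04),"free",P(112,287,.04),P(260,258,.04),P(181,272,.04))
# held tube relative to tool
ti=np.linalg.inv(T); print('disc edges rows', [ (P(*e,0)) for e in ((45,290),(682,310),(360,25))], [np.linalg.norm(P(*e,0)) for e in ((45,290),(682,310),(360,25),(130,120),(590,110))])
zt=T[:3,:3]@np.array([0,0,1.]); c0=T[:3,3]+.159*zt
for uv in (f(158,272),f(159,400),f(159,500)):
    p=onplane('wrist',uv,c0,zt,T); print("held",(T[:3,:3].T@(p-c0))*1e3)
```

```text
hubtri (array([0.5107, 0.3921, 0.1935]), [np.float64(0.47783595151107305), np.float64(1.5405857719700984), np.float64(1.3426986653044837)])
hub wrist z 0.185 [0.5166 0.4001 0.185 ] [0.512  0.3944 0.185 ]
hub wrist z 0.19 [0.5129 0.3954 0.19  ] [0.5119 0.3936 0.19  ]
36 axis [-36.8531  31.547 ] [ 6.2539 31.2464] tip [-57.1981  32.6352] clips [-25.9465  12.3696] [-24.6104  44.7309] [31.5764 12.2735] [29.2175 42.5677] free [-28.9494 -61.1811] [-35.9589 -27.3059] [-32.569  -45.3379]
38 axis [-36.0154  32.916 ] [ 6.9513 31.3938] tip [-56.2658  34.5706] clips [-25.6206  13.8306] [-23.4913  45.8196] [31.8156 12.0972] [30.0571 42.1582] free [-30.4731 -59.5792] [-36.6399 -25.4063] [-33.7046 -43.5606]
40 axis [-35.1484  34.2684] [ 7.6472 31.54  ] tip [-55.287   36.4816] clips [-25.2605  15.2811] [-22.3551  46.8938] [32.0501 11.9234] [30.8819 41.7586] free [-31.9578 -57.9622] [-37.2704 -23.5042] [-34.7942 -41.7734]
disc edges rows [array([-25.2536, -79.6158]), array([-12.7355,  94.3919]), array([-89.1643,   5.4835])] [np.float64(83.5249260170384), np.float64(95.24717631586557), np.float64(89.33278436638714), np.float64(87.42110315249215), np.float64(92.53698024355303)]
held [56.5344  0.2568 -0.    ]
held [37.3863  0.444  -0.    ]
held [21.353   0.4798  0.    ]
```

Run:
```python
from h import *
from scipy.optimize import least_squares
T=np.load('T2.npy')
def mask(im):
    i=im.astype(int); return ((i[...,0]+i[...,2])/2-i[...,1]>3).astype(np.uint8)
def edge(name,im,c,rmax,angs):
    m=cv2.medianBlur(mask(im),3); pts=[]
    for a in np.radians(angs):
        d=np.array([np.cos(a),np.sin(a)]); last=None
        for r in np.arange(10,rmax,.25):
            p=np.round(np.array(c)+r*d).astype(int)
            if not(0<=p[0]<512 and 0<=p[1]<384): break
            if m[p[1],p[0]]: last=r
        if last: pts.append(np.array(c)+last*d)
    return np.array(pts)
W=cv2.imread('pics/w2.png'); Tp=cv2.imread('pics/top0.png'); S=cv2.imread('pics/side0.png')
ew=edge('wrist',W,(312,160),115,range(190,365,6)); et=edge('top',Tp,(178,216),45,range(0,360,10)); es=edge('side',S,(214,247),42,range(0,360,10))
for n,e,i in(('w',ew,W),('t',et,Tp),('s',es,S)):
    for p in e: cv2.circle(i,tuple(np.round(p).astype(int)),1,(0,255,0),-1)
pic=np.hstack([cv2.resize(W[50:250,200:430],(345,300)),cv2.resize(Tp[166:266,128:228],(300,300)),]); pic2=cv2.resize(S[200:300,164:264],(300,300))
cv2.imwrite('pics/edges.png',np.hstack([pic[:, :345],pic[:,345:],pic2])[:, :945][:, :] if 0 else cv2.resize(np.hstack([pic,pic2]),(800,254)))
def res(x,sets):
    u,v,n=frame(x[3]); out=[]
    for nme,e in sets:
        for p in e:
            q=onplane(nme,p,x[:3],n,T); out.append((np.linalg.norm(q-x[:3])-.088)*1e3)
    return np.array(out)
for sets in ([('wrist',ew),('top',et),('side',es)],[('wrist',ew)],[('top',et),('side',es)],[('wrist',ew),('top',et)]):
    r=least_squares(lambda x:res(x,sets),[.512,.394,.187,.66],loss='soft_l1',f_scale=1.5); print([s[0] for s in sets],r.x[:3],np.degrees(r.x[3]),'med',np.median(abs(res(r.x,sets))))
```

```text
Traceback (most recent call last):
  File "h.py", line 13, in onplane
    o,d=ray(n,uv,T); return o+d*((p-o)@nn)/(d@nn)
        ~~~^^^^^^^^
  File "h.py", line 8, in ray
    m=viewer.camera_model(n); P=m['pose'] if n!='wrist' else (pose() if T is None else T)@m['mount']
ValueError: time passes only in moves, steps and waits
```

View pics/edges.png

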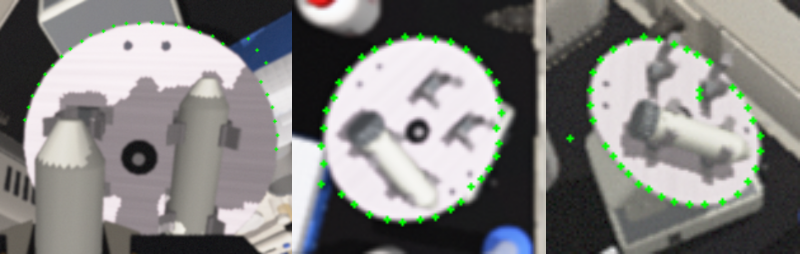

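The edge points follow the disc rim well in all three views. I'll cache the rays, since camera_model calls are limited, and fit the circle.

```bash
cat > fit.py <<'E'
from h import *
from scipy.optimize import least_squares
T=np.load('T2.npy')
def edge(im,c,rmax,angs):
    i=im.astype(int); m=cv2.medianBlur((((i[...,0]+i[...,2])/2-i[...,1])>3).astype(np.uint8),3); pts=[]
    for a in np.radians(angs):
        d=np.array([np.cos(a),np.sin(a)]); last=None
        for r in np.arange(10,rmax,.25):
            p=np.round(np.array(c)+r*d).astype(int)
            if m[p[1],p[0]]: last=r
        if last: pts.append(np.array(c)+last*d)
    return pts
R={n:[ray(n,p,T) for p in edge(cv2.imread(f'pics/{f}.png'),c,r,a)] for n,f,c,r,a in
   (('wrist','w2',(312,160),115,range(190,365,6)),('top','top0',(178,216),45,range(0,360,10)),('side','side0',(214,247),42,range(0,360,10)))}
def res(x,sets):
    n=frame(x[3])[2]; out=[]
    for s in sets:
        for o,d in R[s]:
            q=o+d*((x[:3]-o)@n)/(d@n); out.append((np.linalg.norm(q-x[:3])-.088)*1e3)
    return np.array(out)
for sets in (['wrist','top','side'],['wrist'],['top','side'],['wrist','top']):
    r=least_squares(lambda x:res(x,sets),[.512,.394,.187,.66],loss='soft_l1',x_scale=[.01,.01,.01,.02]); print(sets,r.x[:3],np.degrees(r.x[3]),'med',np.median(abs(res(r.x,sets))))
    u,v,n=frame(r.x[3]); f=lambda c,r:(205+c/3.2,60+r/3.2); C=r.x[:3]
    P=lambda c,r,h: (lambda p:np.array([(p-C)@u,(p-C)@v])*1e3)(onplane('wrist',f(c,r),C+h*n,n,T))
    print("  axis",P(497,250,.028),P(475.5,420,.028),"tip",P(512,163,.028),"knob",P(334,368,0.008),"free",P(181,272,.04))
E
python3 fit.py
```

```text
['wrist', 'top', 'side'] [0.5139 0.3981 0.1848] 64.06250110186745 med 1.2085529834897912
  axis [-20.4885  48.4679] [18.292  32.1625] tip [-38.2018  56.8341] knob [0.0258 0.1778] free [-42.4415 -20.7508]
['wrist'] [0.5132 0.3975 0.1859] 59.21331138359461 med 0.3614888648382289
  axis [-23.4691  45.2328] [16.245  31.6049] tip [-41.75    52.4108] knob [-0.2332 -0.4144] free [-41.0381 -25.3189]
['top', 'side'] [0.5128 0.3992 0.1894] 64.82397912520543 med 1.5121907624473865
  axis [-23.6777  47.3577] [14.342  30.8941] tip [-41.0208  55.7748] knob [-3.8377 -0.6458] free [-45.9814 -20.508 ]
['wrist', 'top'] [0.5138 0.3956 0.1886] 69.38543159950207 med 1.5960068016721147
  axis [-18.2959  52.3741] [18.3213 33.6477] tip [-34.8606  61.763 ] knob [-1.281   2.4045] free [-44.3401 -13.3668]
```

The rim fit shows the disc leans towards azimuth ~64°, with the clips turned about −23° within the disc. The tube's 37 mm hub offset and its tip at −57 mm both agree with that. I'll update the seat frame and realign.

```bash
cat >> h.py <<'E'
C=np.array([.5139,.3981,.1848]); PSI=np.radians(64); PHI=np.radians(-23)
def seatframe(psi=PSI,phi=PHI):
    u,v,n=frame(psi); return np.c_[np.cos(phi)*u+np.sin(phi)*v,-np.sin(phi)*u+np.cos(phi)*v,n]
S=seatframe(); FREE=C+S@[0,-.037,.028]; FULL=C+S@[0,.037,.028]
def go(seat,off,d=.162):
    """off: seat-frame offset (m) of the tube middle; returns world shift mm, rotvec deg, and seat-frame error mm"""
    T=pose(); Rt=S@np.diag([-1,1,-1]); w=Rn.from_matrix(Rt@T[:3,:3].T).as_rotvec(degrees=True)
    now=S.T@(T[:3,3]+d*T[:3,2]-seat)*1e3
    print('shift',(seat+S@np.array(off)+d*S[:,2]-T[:3,3])*1e3,'turn',w,'now(seat)',now,'F(seat)',S.T@robot.observe()['contact_force'])
E
python3 - <<'E'
from h import *
print(FREE,FULL,S); go(FREE,[0,0,.07])
E
```

```text
[0.5323 0.3581 0.1994] [0.4814 0.4092 0.216 ] [[ 0.6817 -0.687  -0.2514]
 [ 0.5064  0.6912 -0.5155]
 [ 0.528   0.2241  0.8192]]
shift [ 50.6598 -24.5538 -32.9524] turn [ 7.3838 10.7674  8.2528] now(seat) [  7.3175  17.7646 102.9133] F(seat) [ 0.0472  0.5294 -0.2713]
```

```bash
python3 -m creep '[[[18,-9,-4,2.5,3.5,2.7],[16,-8,-8,2.4,3.5,2.7],[14,-7,-10,2.4,3.5,2.7],[2,0,-10,0,0,0],[0,0,0,0,0,0]]]'
python3 - <<'E'
from h import *
go(FREE,[0,0,.07]); T=pose(); np.save('T3.npy',T); cv2.imwrite('pics/w3.png',viewer.read_camera('wrist'))
a=cv2.imread("pics/w3.png")[60:245,195:415]; cv2.imwrite("pics/w3c.png",cv2.resize(a,(0,0),fx=3.2,fy=3.2,interpolation=cv2.INTER_CUBIC))
E
```

```text
time: 4.83
tool_pos: [0.4789, 0.2365, 0.3919]
tool_rot: [2.869, 0.56, -2.504]
contact_force: [-0.2, -0.6, -1.0]
opening: 0.0271
shift [-5.0031  1.9624 -2.4361] turn [-0.3563  0.0144 -0.0904] now(seat) [ 4.3662 -3.4466 71.7525] F(seat) [-0.9894 -0.4797 -0.4227]
```

View pics/w3c.png

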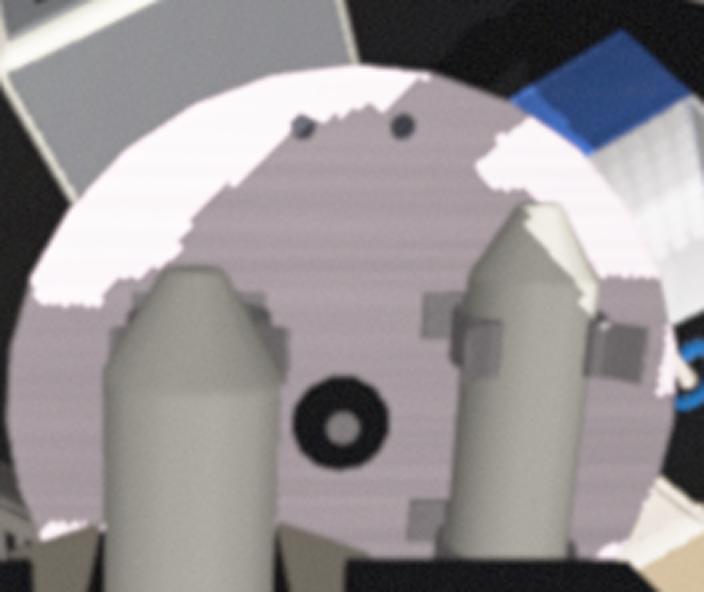

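The held tube (columns 103–278) is now parallel to the clipped tube (468–598 at row 300, 450–575 at row 500). The free clip shows evenly on both sides of the tip, at columns 112 and 288. A numerical check of the seat comes next.

Run:
```python
from h import *
T=np.load('T3.npy'); f=lambda c,r:(195+c/3.2,60+r/3.2)
P=lambda c,r,h:(S.T@(onplane('wrist',f(c,r),C+h*S[:,2],S[:,2],T)-C)*1e3)[:2]
print('clipped',P(533,300,.028),P(512.5,500,.028),'tip',P(543,203,.028),'hub',P(342,425,.0),P(342,425,.008),'holes',P(302,127,0),P(402,127,0))
print('lips free',P(111,345,.04),P(289,345,.04),P(200,345,.04),'full lips',P(423,315,.028),P(648,350,.028))
for c,r in((45,250),(8,420),(360,66),(672,400),(150,140),(600,160)): print('rim',P(c,r,0),np.linalg.norm(P(c,r,0)))
c0=T[:3,3]+.162*T[:3,2]
for q in ((191,266),(191,400),(191,500)): print('held',(T[:3,:3].T@(onplane('wrist',f(*q),c0,T[:3,2],T)-c0))*1e3)
```

```text
clipped [-35.8212  37.4025] [12.2909 37.5072] tip [-57.134   37.3688] hub [1.9755 0.7049] [-0.442  -0.6986] holes [-73.2478 -12.5134] [-73.2687  11.6753]
lips free [-28.086  -56.7816] [-28.075  -18.5556] [-28.0805 -37.6779] full lips [-32.4171  12.8745] [-24.3344  64.9256]
rim [-43.7954 -75.7854] 87.5297870962992
rim [  0.5348 -87.3598] 87.36147552927017
rim [-87.109    0.7857] 87.11251090399709
rim [-4.8175 87.1126] 87.24569956891081
rim [-70.2052 -49.2632] 85.7650322197377
rim [-65.6056  60.6013] 89.31192038585573
held [56.9865  0.2309  0.    ]
held [36.5178  0.2744  0.    ]
held [20.1188  0.3092  0.    ]
```

```bash
python3 -m creep '[[[-5,2,-2,-0.3,0,0],[3,6,-10,0,0,0],[2.5,5,-8,0,0,0],[2.5,5,-8,0,0,0],[0,0,0,0,0,0]]]'
python3 - <<'E'
from h import *
go(FREE,[0,-.0003,.03])
E
```

```text
time: 5.3
tool_pos: [0.4827, 0.2564, 0.3642]
tool_rot: [2.879, 0.56, -2.501]
contact_force: [-0.7, -0.6, -0.1]
opening: 0.0269
shift [ 1.5586  2.4874 -7.5781] turn [0.0408 0.2858 0.0305] now(seat) [ 2.1781  0.2171 37.8835] F(seat) [-0.8961  0.0262  0.3946]
```

```bash
python3 -m creep '[[[1.2,2.5,-6,0,0.3,0],[0,0,-1.5,0,0,0],[0,0,0,0,0,0]]]'
python3 - <<'E'
from h import *
go(FREE,[0,-.0003,.022])
E
```

```text
time: 5.55
tool_pos: [0.4834, 0.2606, 0.3554]
tool_rot: [2.874, 0.554, -2.501]
contact_force: [-1.0, 0.5, -0.8]
opening: 0.0266
shift [ 2.8533  2.439  -5.2736] turn [ 0.0639 -0.1002 -0.1121] now(seat) [-0.7872  1.3437 28.2952] F(seat) [-0.8479  0.8138 -0.6458]
```

```bash
python3 -m creep '[[[2.6,1.2,-4,0,0,0],[0.5,1,-1.6,0,0,0]]]'
python3 - <<'E'
from h import *
go(FREE,[0,-.0003,.018])
E
python3 -m creep '[[[0.8,1.5,-2.5,0,0,0],[0.8,1.5,-2.5,0,0,0]]]'
python3 - <<'E'
from h import *
go(FREE,[0,-.0003,.018])
E
```

```text
time: 5.72
tool_pos: [0.4867, 0.2628, 0.3504]
tool_rot: [2.876, 0.556, -2.5]
contact_force: [-5.0, -7.8, 7.4]
opening: 0.0272
shift [ 0.5256  2.3222 -3.5939] turn [ 0.067   0.0242 -0.1379] now(seat) [ 0.1927 -0.6967 22.2734] F(seat) [-3.4122 -0.3405 11.3809]
time: 5.88
tool_pos: [0.4885, 0.265, 0.3475]
tool_rot: [2.879, 0.559, -2.497]
contact_force: [-8.9, -9.3, 12.0]
opening: 0.027
shift [-1.266   0.1266 -0.652 ] turn [ 0.0802  0.2513 -0.1987] now(seat) [ 1.3532 -1.3284 18.2813] F(seat) [-4.4052  2.4114 16.8563]
```

```bash
python3 -m creep '[[[-0.4,1.7,-2.8,0,-0.1,0.1],[0.1,1.7,-2.7,0,0,0]]]'
python3 - <<'E'
from h import *
go(FREE,[0,-.0003,.0])
E
python3 -m creep '[[[0.4,1.6,-2.6,0,0,0],[0.6,1.5,-2.5,0,0,0]]]'
python3 - <<'E'
from h import *
go(FREE,[0,-.0003,0])
E
```

```text
time: 6.05
tool_pos: [0.4885, 0.2672, 0.345]
tool_rot: [2.884, 0.565, -2.492]
contact_force: [-6.6, -10.5, 11.2]
opening: 0.0268
shift [  3.2335   7.2034 -12.915 ] turn [ 0.0722  0.6894 -0.3162] now(seat) [ 1.9768 -0.8118 15.1104] F(seat) [-3.8781 -0.2597 16.2714]
time: 6.22
tool_pos: [0.4894, 0.2691, 0.3424]
tool_rot: [2.887, 0.568, -2.49]
contact_force: [-5.8, -6.9, 7.5]
opening: 0.0267
shift [  2.3704   5.3115 -10.2965] turn [ 0.0731  0.918  -0.3372] now(seat) [ 2.5751 -0.9777 11.7778] F(seat) [-3.5114  0.9222 11.1971]
```

```bash
python3 -m creep '[[[0.4,1.5,-2.6,0,0.5,-0.2],[0.5,1.5,-2.6,0,0.4,-0.1]]]'
python3 - <<'E'
from h import *
go(FREE,[0,-.0003,.0])
E
python3 -m creep '[[[0.6,1.5,-2.6,0,0.2,0],[0.6,1.5,-2.5,0,0.2,0]]]'
python3 - <<'E'
from h import *
go(FREE,[0,-.0003,0])
E
```

```text
time: 6.38
tool_pos: [0.4909, 0.2714, 0.3397]
tool_rot: [2.879, 0.561, -2.5]
contact_force: [-0.7, -1.8, 2.6]
opening: 0.0267
shift [ 0.8267  3.0073 -7.6108] turn [0.0277 0.3561 0.0091] now(seat) [ 2.5804 -0.6807  7.9949] F(seat) [-0.02   -0.1588  3.2649]
time: 6.55
tool_pos: [0.4927, 0.2744, 0.3348]
tool_rot: [2.876, 0.557, -2.502]
contact_force: [3.5, 1.8, -4.3]
opening: 0.0269
shift [-0.9268 -0.0471 -2.7311] turn [0.0378 0.0759 0.0108] now(seat) [ 2.1795 -0.4898  1.98  ] F(seat) [ 1.0035 -2.1269 -5.3748]
```

```bash
python3 -m creep '[[[0.4,0.8,-1.3,0,0,0],[0.4,0.8,-1.3,0,0,0]]]'
python3 - <<'E'
from h import *
go(FREE,[0,-.0003,.0])
E
python3 -m creep '[[[0.4,0.8,-1.3,0,0,0],[0.4,0.8,-1.3,0,0,0]]]'
python3 - <<'E'
from h import *
go(FREE,[0,-.0003,0])
E
```

```text
time: 6.72
tool_pos: [0.4934, 0.2756, 0.3329]
tool_rot: [2.876, 0.557, -2.501]
contact_force: [-18.6, -26.0, 29.9]
opening: 0.0271
shift [-1.6396 -1.2057 -0.8086] turn [ 0.0408  0.0788 -0.0283] now(seat) [ 2.2122 -0.5611 -0.3714] F(seat) [-10.0311   1.4852  42.5231]
time: 6.88
tool_pos: [0.4932, 0.2754, 0.3331]
tool_rot: [2.877, 0.558, -2.499]
contact_force: [-9.8, -13.4, 14.3]
opening: 0.0266
shift [-1.4405 -1.0184 -1.0411] turn [ 0.054   0.15   -0.1079] now(seat) [ 2.1677 -0.5101 -0.0343] F(seat) [-5.8871  0.6746 21.1016]
```

```bash
cat > f.py <<'E'
from h import *
import sys
go(FULL if len(sys.argv)>1 else FREE,[0,0,0])
E
python3 -m creep '[[[0,0,0,0,0,0],[0,0,0,0,0,0]]]' >/dev/null; python3 f.py
python3 -m creep '[[[-0.05,-0.1,0.16,0,0,0]]]' >/dev/null; python3 f.py; python3 -m creep '[[[-0.05,-0.1,0.16,0,0,0]]]' >/dev/null; python3 f.py
```

```text
shift [-1.2845 -0.2426 -1.4352] turn [ 0.0356  0.1371 -0.0752] now(seat) [ 1.9077 -0.5458  0.7278] F(seat) [ 1.4183  0.065  -3.5533]
shift [-1.3147 -0.2612 -1.4138] turn [ 0.0216  0.1283 -0.0586] now(seat) [ 1.9469 -0.5436  0.693 ] F(seat) [ 1.9093 -0.2314 -1.6246]
shift [-1.3746 -0.3014 -1.3507] turn [ 0.0167  0.1173 -0.0493] now(seat) [ 1.9686 -0.5597  0.6056] F(seat) [-0.0874 -0.1235  0.7361]
```

```bash
python3 -m creep '[[[-0.08,-0.15,0.25,0,0,0]]]' >/dev/null; python3 f.py; python3 -m creep '[[[-0.08,-0.15,0.25,0,0,0]]]' >/dev/null; python3 f.py
python3 -m creep '[[[-0.1,-0.2,0.33,0,0,0]]]' >/dev/null; python3 f.py; python3 -m creep '[[[-0.1,-0.2,0.33,0,0,0]]]' >/dev/null; python3 f.py
```

```text
shift [-1.3872 -0.3163 -1.3601] turn [ 0.0176  0.1022 -0.0559] now(seat) [ 1.9542 -0.5263  0.6024] F(seat) [ 0.315  -0.28   -1.2267]
shift [-1.3878 -0.2849 -1.4053] turn [ 0.019   0.0887 -0.054 ] now(seat) [ 1.9346 -0.5244  0.6554] F(seat) [ 1.1673 -0.1185 -1.9788]
shift [-1.4077 -0.2298 -1.4894] turn [ 0.0203  0.0786 -0.0556] now(seat) [ 1.9415 -0.5431  0.7476] F(seat) [ 1.4498 -0.5577 -3.8783]
shift [-1.4266 -0.189  -1.5112] turn [ 0.0209  0.0643 -0.0469] now(seat) [ 1.9216 -0.5733  0.7818] F(seat) [ 1.3938  0.6085 -4.2458]
```

```bash
python3 -m creep '[[[-0.09,-0.2,0.45,0,0,0]]]' >/dev/null; python3 f.py; python3 -m creep '[[[-0.1,-0.25,0.49,0,0,0]]]' >/dev/null; python3 f.py
python3 -m creep '[[[-0.11,-0.28,0.54,0,0,0]]]' >/dev/null; python3 f.py; python3 -m creep '[[[-0.12,-0.3,0.58,0,0,0]]]' >/dev/null; python3 f.py; python3 -m creep '[[[-0.13,-0.33,0.62,0,0,0]]]' >/dev/null; python3 f.py
```

```text
shift [-1.3785 -0.1547 -1.5989] turn [ 0.0293  0.0406 -0.0523] now(seat) [ 1.8516 -0.5183  0.8834] F(seat) [ 1.0757 -0.7385 -6.1771]
shift [-1.3326 -0.0734 -1.6635] turn [ 0.0367  0.008  -0.0545] now(seat) [ 1.7338 -0.4928  0.9898] F(seat) [ 3.0641 -0.9035 -8.1691]
shift [-1.2619  0.0303 -1.7531] turn [ 0.0464 -0.0203 -0.0577] now(seat) [ 1.6042 -0.4693  1.1345] F(seat) [ 2.5551 -0.9404 -8.9813]
shift [-1.243   0.1027 -1.7988] turn [ 0.0597 -0.0487 -0.0593] now(seat) [ 1.4964 -0.4788  1.2141] F(seat) [ 3.5742 -1.3962 -9.2406]
shift [-1.2464  0.17   -1.8665] turn [ 0.0716 -0.071  -0.0635] now(seat) [ 1.4311 -0.4971  1.3035] F(seat) [  2.4106  -1.064  -11.407 ]
```

```bash
python3 -m creep '[[[-0.06,-0.25,0.58,0,0,0]]]' >/dev/null; python3 f.py; python3 -m creep '[[[-0.06,-0.25,0.58,0,0,0]]]' >/dev/null; python3 f.py; python3 -m creep '[[[-0.06,-0.25,0.58,0,0,0]]]' >/dev/null; python3 f.py
```

```text
shift [-1.3138  0.1668 -1.8994] turn [ 0.0831 -0.0949 -0.0671] now(seat) [ 1.4244 -0.5165  1.312 ] F(seat) [ 2.7815  0.7342 -9.4866]
shift [-1.3791  0.1329 -1.921 ] turn [ 0.0943 -0.1218 -0.0736] now(seat) [ 1.4194 -0.5065  1.296 ] F(seat) [ 2.6759 -1.2931 -9.1446]
shift [-1.453   0.1087 -1.9701] turn [ 0.1064 -0.1429 -0.081 ] now(seat) [ 1.4384 -0.5115  1.3055] F(seat) [  3.5181  -0.8591 -10.023 ]
```

```bash
for i in 1; do python3 -m creep '[[[-0.06,-0.25,0.6,0,0,0]]]' >/dev/null; python3 f.py; python3 -m creep '[[[-0.06,-0.25,0.6,0,0,0]]]' >/dev/null; python3 f.py; python3 -m creep '[[[-0.06,-0.25,0.6,0,0,0]]]' >/dev/null; python3 f.py; python3 -m creep '[[[-0.06,-0.25,0.6,0,0,0]]]' >/dev/null; python3 f.py; done
```

```text
shift [-1.516   0.0925 -1.9966] turn [ 0.1189 -0.1701 -0.0883] now(seat) [ 1.4214 -0.5118  1.3033] F(seat) [  3.4827  -0.9575 -10.0084]
shift [-1.585   0.0694 -2.0502] turn [ 0.1324 -0.1917 -0.0962] now(seat) [ 1.4351 -0.5146  1.3182] F(seat) [ 2.6371 -0.2338 -9.7341]
shift [-1.651   0.034  -2.0874] turn [ 0.146  -0.2166 -0.1024] now(seat) [ 1.4386 -0.5085  1.3143] F(seat) [  3.4794  -1.4737 -10.0114]
shift [-1.7187  0.0048 -2.1376] turn [ 0.1594 -0.2388 -0.1101] now(seat) [ 1.4517 -0.506   1.3237] F(seat) [ 3.2645 -0.106  -9.8875]
```

```bash
python3 -m creep '[[[-0.06,-0.22,0.48,0,0,0]]]' >/dev/null; python3 f.py; python3 -m creep '[[[-0.06,-0.2,0.36,0,0,0],[-0.06,-0.15,0.28,0,0,0]]]' >/dev/null; python3 f.py; python3 -m creep '[[[-0.05,-0.1,0.2,0,0,0],[-0.03,-0.07,0.12,0,0,0]]]' >/dev/null; python3 f.py;python3 -m creep '[[[0,0,0,0,0,0],[0.1,0.2,-0.3,0,0,0]]]' >/dev/null; python3 f.py
```

```text
shift [-1.7766 -0.0174 -2.0947] turn [ 0.1732 -0.2611 -0.1174] now(seat) [ 1.4049 -0.5239  1.2629] F(seat) [ 1.9071 -0.0383 -7.1702]
shift [-1.9042 -0.0744 -2.0535] turn [ 0.1885 -0.2803 -0.1324] now(seat) [ 1.4221 -0.561   1.1682] F(seat) [ 2.3593 -1.3278 -5.9441]
shift [-1.9429 -0.0879 -2.0148] turn [ 0.2024 -0.2899 -0.1405] now(seat) [ 1.3842 -0.5879  1.1202] F(seat) [ 2.0359  0.0216 -4.5215]
shift [-2.0095 -0.2401 -1.7128] turn [ 0.2114 -0.2927 -0.1473] now(seat) [ 1.3198 -0.5996  0.7777] F(seat) [ 0.7955 -0.3419 -0.9946]
```

```bash
python3 -m creep '[[[0.15,0.3,-0.5,0,0,0],[0.15,0.3,-0.5,0,0,0]]]' >/dev/null; python3 f.py; python3 -m creep '[[[0,0,0,0,0,0],[0,0,0,0,0,0],[0,0,0,0,0,0]]]' 0 50; python3 f.py
```

```text
shift [-2.1299 -0.4888 -1.3253] turn [ 0.2055 -0.2766 -0.1517] now(seat) [ 1.3634 -0.6022  0.3016] F(seat) [-0.9359  0.2384  4.8989]
time: 9.55
tool_pos: [0.4934, 0.2748, 0.3339]
tool_rot: [2.874, 0.55, -2.501]
contact_force: [-0.8, -0.0, 0.6]
opening: 0.042
shift [-1.8055 -0.2314 -1.7226] turn [ 0.1807 -0.2991 -0.1318] now(seat) [ 1.2385 -0.4176  0.8412] F(seat) [-0.2447  0.7165  0.7551]
```

```bash
python3 -m creep '[[[-3,-6,10,0,0,0],[-4,-8.5,13.5,0,0,0],[-5,-10,16,0,0,0],[-5,-10,16,0,0,0],[0,0,0,0,0,0]]]'
python3 - <<'E'
from h import *
go(FULL,[0,0,.06],.16); T=pose(); np.save('T4.npy',T); cv2.imwrite('pics/w4.png',viewer.read_camera('wrist'))
a=cv2.imread("pics/w4.png")[60:245,195:415]; cv2.imwrite("pics/w4c.png",cv2.resize(a,(0,0),fx=3.2,fy=3.2,interpolation=cv2.INTER_CUBIC))
E
```

```text
time: 9.97
tool_pos: [0.4743, 0.2383, 0.3922]
tool_rot: [2.872, 0.546, -2.5]
contact_force: [0.7, 0.2, -0.2]
opening: 0.0458
shift [-48.1717  57.4768   4.043 ] turn [ 0.2533 -0.5113 -0.2059] now(seat) [ -0.0043 -73.1848  74.2157] F(seat) [ 0.4541 -0.3873 -0.4806]
```

View pics/w4c.png

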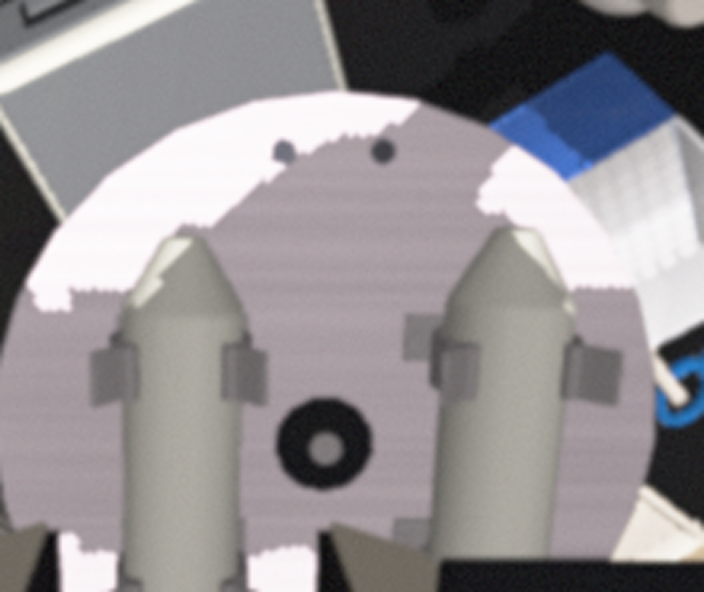

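The picture shows the new tube seated in both clips like its neighbour, with its tip at (186,236) against (520,229), and the lips over both its sides. I'll check this numerically and move to the second tube.

```bash
python3 - <<'E'
from h import *
T=np.load('T4.npy'); f=lambda c,r:(195+c/3.2,60+r/3.2)
P=lambda c,r,h:(S.T@(onplane('wrist',f(c,r),C+h*S[:,2],S[:,2],T)-C)*1e3)[:2]
print('new tip',P(186,236,.028),'old tip',P(519,228,.028),'new axis',P(182.5,400,.028),P(184,330,.028),'old',P(502,400,.028),'w',P(122,400,.031)-P(243,400,.031),P(438,400,.031)-P(565,400,.031), 'conestart', P(184,312,.04),P(510,305,.04))
E
python3 -m creep '[[[-12,15,3,0,-0.2,0],[-12,14,2,0.1,-0.2,-0.1],[-12,14,0,0.1,-0.1,-0.1],[-12,14,-1,0,0,0],[0,0,0,0,0,0]]]'
python3 - <<'E'
from h import *
go(FULL,[0,0,.0],.16)
E
```

```text
new tip [-55.2774 -36.4645] old tip [-57.0277  37.2368] new axis [-17.758  -37.2734] [-34.2054 -36.9174] old [-17.7171  37.0103] w [ -0.0153 -27.7041] [ -0.0161 -29.1505] conestart [-40.2792 -36.9217] [-41.7696  32.689 ]
time: 10.43
tool_pos: [0.425, 0.2965, 0.3935]
tool_rot: [2.874, 0.553, -2.508]
contact_force: [-0.6, 0.5, -0.7]
opening: 0.046
shift [ 16.2549  30.2299 -46.3606] turn [ 0.0941 -0.1715  0.2736] now(seat) [-2.2546  0.3238 57.6486] F(seat) [-0.5169  0.5944 -0.6763]
```

```bash
python3 -m creep '[[[5,9,-11,0,0,0.2],[3,6,-10,0,0,0],[3,6,-10,0,0,0],[2,4,-6,0,0,0],[0,0,0,0,0,0]]]'
python3 - <<'E'
from h import *
go(FULL,[0,0,.0],.16)
E
```

```text
time: 10.85
tool_pos: [0.4389, 0.323, 0.3523]
tool_rot: [2.875, 0.551, -2.502]
contact_force: [0.7, -0.4, 0.1]
opening: 0.0455
shift [ 2.3231  3.7714 -5.2221] turn [ 0.1895 -0.2435 -0.0152] now(seat) [-1.5795  0.1662  6.8083] F(seat) [ 0.3021 -0.7309  0.107 ]
```

```bash
python3 -m creep '[[[1.5,2.3,-3.2,0.2,-0.2,0],[0.8,1.3,-1.8,0,0,0],[0,0,0,0,0,0]]]' >/dev/null
python3 - <<'E'
from h import *
go(FULL,[0,0,.0],.16)
E
python3 -m creep '[[[0,0,0,0,0,0],[0,0,0,0,0,0],[0,0,0,0,0,0],[0,0,0,0,0,0],[0,0,0,0,0,0]]]' 0.7 50
python3 - <<'E'
from h import *
go(FULL,[0,0,.0],.16)
E
```

```text
shift [-0.9581  0.3807  1.3181] turn [ 0.0226 -0.1234  0.0395] now(seat) [-0.4924 -1.1432 -1.1241] F(seat) [-0.9539 -1.0387  0.9899]
time: 11.52
tool_pos: [0.4419, 0.3264, 0.3467]
tool_rot: [2.872, 0.555, -2.505]
contact_force: [3.6, 1.0, -4.5]
opening: 0.0271
shift [-0.71    0.3296  0.4056] turn [-0.0662 -0.1181  0.036 ] now(seat) [ 0.0246 -0.5665 -0.3406] F(seat) [ 0.5329 -2.7769 -5.1237]
```

```bash
python3 -m creep '[[[0.05,0.1,-0.16,0,0,0]]]' >/dev/null; python3 f.py 1; python3 -m creep '[[[-0.03,-0.05,0.08,0,0,0]]]' >/dev/null; python3 f.py 1; python3 -m creep '[[[-0.05,-0.1,0.16,0,0,0]]]' >/dev/null; python3 f.py 1;python3 -m creep '[[[-0.08,-0.15,0.25,0,0,0]]]' >/dev/null; python3 f.py 1
```

```text
shift [-1.2216 -0.7818  2.1254] turn [-0.0615 -0.1009  0.0355] now(seat) [ 0.0515 -0.5652 -2.4511] F(seat) [-0.7253  0.071   0.8391]
shift [-1.1773 -0.7013  2.0598] turn [-0.0579 -0.0987  0.0379] now(seat) [ 0.0141 -0.5893 -2.3447] F(seat) [ 1.3203  0.6557 -5.6256]
shift [-1.1608 -0.6956  2.0174] turn [-0.0619 -0.1035  0.0447] now(seat) [ 0.0249 -0.5681 -2.3029] F(seat) [ 1.5516 -0.1277 -7.1956]
shift [-1.1601 -0.6287  1.9667] turn [-0.0629 -0.1111  0.0547] now(seat) [ 0.0107 -0.6045 -2.2267] F(seat) [ 1.7458 -0.3307 -8.2215]
```

```bash
python3 -m creep '[[[0,0,0,0,0,0]]]' >/dev/null; python3 f.py 1; python3 -m creep '[[[0.05,0.1,-0.16,0,0,0]]]' >/dev/null; python3 f.py 1; python3 -m creep '[[[0.05,0.1,-0.16,0,0,0]]]' >/dev/null; python3 f.py 1;python3 -m creep '[[[0.05,0.1,-0.16,0,0,0]]]' >/dev/null; python3 f.py 1
```

```text
shift [-1.198  -0.7202  2.0621] turn [-0.0654 -0.1176  0.0547] now(seat) [ 0.0248 -0.5746 -2.3615] F(seat) [ 0.5073  0.1165 -2.7528]
shift [-1.2417 -0.775   2.1642] turn [-0.0636 -0.118   0.0492] now(seat) [ 0.0207 -0.5841 -2.4844] F(seat) [-0.9537 -0.789   0.9674]
shift [-1.2453 -0.759   2.1306] turn [-0.0622 -0.1096  0.044 ] now(seat) [ 0.043  -0.5972 -2.4495] F(seat) [-0.8146  0.5088  0.5165]
shift [-1.2223 -0.7444  2.1587] turn [-0.0621 -0.1067  0.0413] now(seat) [ 0.0089 -0.5983 -2.4593] F(seat) [-0.3984 -0.2502 -0.2078]
```

```bash
python3 -m creep '[[[0.03,0.05,-0.1,0,0,0],[0.01,0.03,-0.05,0,0,0]]]' >/dev/null; python3 f.py 1; python3 -m creep '[[[0,0,0,0,0,0],[-0.01,-0.02,0.03,0,0,0]]]' >/dev/null; python3 f.py 1; python3 -m creep '[[[-0.01,-0.03,0.05,0,0,0],[-0.02,-0.04,0.08,0,0,0]]]' >/dev/null; python3 f.py 1;python3 -m creep '[[[-0.03,-0.06,0.11,0,0,0],[-0.04,-0.07,0.13,0,0,0]]]' >/dev/null; python3 f.py 1
```

```text
shift [-1.1948 -0.7358  2.1472] turn [-0.0671 -0.0993  0.0442] now(seat) [ 0.018  -0.588  -2.4385] F(seat) [-0.4838 -0.0611 -1.9755]
shift [-1.1814 -0.7291  2.1113] turn [-0.0709 -0.0968  0.0475] now(seat) [ 0.0389 -0.5766 -2.4022] F(seat) [-0.3551  0.63   -2.6745]
shift [-1.1747 -0.7162  2.1256] turn [-0.0694 -0.107   0.0502] now(seat) [-0.001  -0.5763 -2.4056] F(seat) [ 0.078   0.8316 -3.3243]
shift [-1.1892 -0.6967  2.0973] turn [-0.0653 -0.1147  0.0517] now(seat) [-0.0081 -0.5927 -2.376 ] F(seat) [ 0.6254 -0.7389 -5.9349]
```

```bash
python3 -m creep '[[[-0.04,-0.09,0.16,0,0,0],[-0.05,-0.1,0.19,0,0,0]]]' >/dev/null; python3 f.py 1; python3 -m creep '[[[-0.06,-0.12,0.21,0,0,0],[-0.07,-0.13,0.23,0,0,0]]]' >/dev/null; python3 f.py 1; python3 -m creep '[[[-0.08,-0.15,0.26,0,0,0]]]' >/dev/null; python3 f.py 1;python3 -m creep '[[[-0.08,-0.17,0.29,0,0,0]]]' >/dev/null; python3 f.py 1
```

```text
shift [-1.2092 -0.6885  2.0304] turn [-0.0613 -0.1241  0.0555] now(seat) [ 0.0131 -0.5968 -2.3221] F(seat) [ 2.0936  0.4557 -6.8012]
shift [-1.2384 -0.6476  1.9693] turn [-0.0594 -0.1417  0.062 ] now(seat) [ 0.0104 -0.6194 -2.2582] F(seat) [ 2.6417 -0.217  -8.419 ]
shift [-1.2194 -0.6545  1.9266] turn [-0.0577 -0.1467  0.0625] now(seat) [ 0.0109 -0.5889 -2.222 ] F(seat) [ 2.7485  0.4356 -8.1897]
shift [-1.2312 -0.6289  1.8959] turn [-0.0564 -0.1597  0.0687] now(seat) [-0.0019 -0.601  -2.1866] F(seat) [ 1.8165  0.6994 -8.1211]
```

```bash
python3 -m creep '[[[-0.09,-0.19,0.33,0,0,0]]]' >/dev/null; python3 f.py 1; python3 -m creep '[[[-0.1,-0.21,0.36,0,0,0]]]' >/dev/null; python3 f.py 1; python3 -m creep '[[[-0.1,-0.21,0.36,0,0,0]]]' >/dev/null; python3 f.py 1;python3 -m creep '[[[-0.1,-0.21,0.36,0,0,0]]]' >/dev/null; python3 f.py 1
```

```text
shift [-1.2485 -0.6073  1.8983] turn [-0.0522 -0.1746  0.0722] now(seat) [-0.0372 -0.6203 -2.1817] F(seat) [ 2.1956  0.4295 -9.4115]
shift [-1.2619 -0.6011  1.8365] turn [-0.0532 -0.1839  0.0788] now(seat) [-0.0107 -0.6145 -2.1312] F(seat) [  2.7706   0.6358 -10.2182]
shift [-1.2691 -0.6115  1.8358] turn [-0.0486 -0.2     0.0798] now(seat) [-0.0398 -0.5995 -2.1377] F(seat) [  2.0012  -0.9708 -10.2937]
shift [-1.3001 -0.6083  1.7921] turn [-0.0481 -0.2089  0.0831] now(seat) [-0.0134 -0.6061 -2.1081] F(seat) [ 2.621   1.1305 -9.7967]
```

```bash
python3 -m creep '[[[-0.1,-0.21,0.36,0,0,0],[-0.1,-0.21,0.36,0,0,0]]]' >/dev/null; python3 f.py 1; python3 -m creep '[[[-0.1,-0.21,0.36,0,0,0],[-0.1,-0.21,0.36,0,0,0]]]' >/dev/null; python3 f.py 1; python3 -m creep '[[[-0.1,-0.21,0.36,0,0,0]]]' >/dev/null; python3 f.py 1
```

```text
shift [-1.3612 -0.6349  1.7493] turn [-0.0426 -0.2311  0.0875] now(seat) [ 0.0129 -0.6054 -2.102 ] F(seat) [  2.3998  -0.3395 -10.0625]
shift [-1.393  -0.6618  1.7659] turn [-0.0317 -0.2583  0.0878] now(seat) [-0.0346 -0.5948 -2.1372] F(seat) [ 2.833  -0.6784 -8.3979]
shift [-1.4166 -0.6771  1.7481] turn [-0.0293 -0.2716  0.0887] now(seat) [-0.0314 -0.5834 -2.1363] F(seat) [ 3.9277 -0.5035 -9.2858]
```

```bash
python3 -m creep '[[[-0.1,-0.22,0.4,0,0,0],[-0.1,-0.22,0.4,0,0,0]]]' >/dev/null; python3 f.py 1; python3 -m creep '[[[-0.1,-0.22,0.4,0,0,0],[-0.1,-0.22,0.4,0,0,0]]]' >/dev/null; python3 f.py 1; python3 -m creep '[[[-0.1,-0.22,0.4,0,0,0],[-0.1,-0.22,0.4,0,0,0]]]' >/dev/null; python3 f.py 1;  python3 -m creep '[[[-0.1,-0.22,0.4,0,0,0]]]' >/dev/null; python3 f.py 1
```

```text
shift [-1.4867 -0.6894  1.6576] turn [-0.0202 -0.2906  0.0916] now(seat) [ 0.0176 -0.5973 -2.0861] F(seat) [  2.5426   0.2788 -10.7186]
shift [-1.5214 -0.7124  1.6806] turn [-0.0076 -0.323   0.0915] now(seat) [-0.0473 -0.5878 -2.1252] F(seat) [  2.1033   0.3983 -10.8323]
shift [-1.5831 -0.7361  1.6139] turn [ 0.0025 -0.3464  0.0917] now(seat) [-0.0229 -0.5849 -2.098 ] F(seat) [  1.6018   0.4929 -10.0384]
shift [-1.6282 -0.756   1.5792] turn [ 0.0058 -0.3563  0.0936] now(seat) [ 0.0117 -0.5892 -2.091 ] F(seat) [ 2.2416  0.6342 -9.2133]
```

Held at about 10 N. Next: ease off, press lightly home and release.

```bash
python3 -m creep '[[[-0.08,-0.15,0.28,0,0,0],[-0.05,-0.1,0.2,0,0,0]]]' >/dev/null; python3 f.py 1; python3 -m creep '[[[-0.03,-0.06,0.1,0,0,0],[0,0,0,0,0,0]]]' >/dev/null; python3 f.py 1; python3 -m creep '[[[0.04,0.08,-0.12,0,0,0],[0.08,0.15,-0.25,0,0,0]]]' >/dev/null; python3 f.py 1;  python3 -m creep '[[[0.1,0.2,-0.35,0,0,0],[0.12,0.25,-0.4,0,0,0]]]' >/dev/null; python3 f.py 1; python3 -m creep '[[[0.04,0.08,-0.12,0,0,0]]]' >/dev/null; python3 f.py 1;
python3 -m creep '[[[0,0,0,0,0,0],[0,0,0,0,0,0],[0,0,0,0,0,0]]]' 0 50; python3 f.py 1
```

```text
shift [-1.6949 -0.82    1.6095] turn [ 0.0199 -0.3696  0.0842] now(seat) [ 0.0142 -0.5917 -2.1654] F(seat) [ 1.4729 -1.0796 -5.5571]
shift [-1.7106 -0.8598  1.652 ] turn [ 0.0298 -0.368   0.0729] now(seat) [-0.0006 -0.5889 -2.2245] F(seat) [ 0.9582 -0.5199 -4.5685]
shift [-1.7442 -0.9601  1.8074] turn [ 0.0362 -0.3574  0.0581] now(seat) [-0.0103 -0.583  -2.412 ] F(seat) [-0.451  -0.0507 -0.8786]
shift [-1.7443 -1.0427  1.9187] turn [ 0.0328 -0.3313  0.043 ] now(seat) [ 0.0209 -0.5596 -2.546 ] F(seat) [-2.2823 -0.0007  4.7396]
shift [-1.7049 -0.9688  1.8426] turn [ 0.0308 -0.3214  0.0482] now(seat) [ 0.0233 -0.5846 -2.4358] F(seat) [-0.5306 -0.2054 -0.9835]
time: 15.68
tool_pos: [0.4426, 0.3266, 0.3473]
tool_rot: [2.871, 0.552, -2.506]
contact_force: [-0.1, -0.9, -0.3]
opening: 0.0421
shift [-1.8486 -0.9056  1.4622] turn [-0.0046 -0.2778  0.0872] now(seat) [ 0.4686 -0.6943 -2.1285] F(seat) [-0.7137 -0.6234  0.2394]
```

```bash
python3 -m creep '[[[-3,-6,10,0,0,0],[-4,-8.5,13.5,0,0,0],[-5,-10,16,0,0,0],[-5,-10,16,0,0,0],[-5,-10,16,0,0,0]]]' >/dev/null; python3 -m creep '[[[6,-12,16,0,0,0],[8,-16,16,0,0,0],[8,-16,10,0,0,0],[0,0,0,0,0,0]]]'
python3 - <<'E'
from h import *
T=pose(); np.save('T5.npy',T); w=viewer.read_camera('wrist'); t=viewer.read_camera('top'); s=viewer.read_camera('side')
cv2.imwrite('pics/w5.png',w); cv2.imwrite('pics/t5.png',t); cv2.imwrite('pics/s5.png',s)
a=cv2.resize(w[40:240,170:430],(0,0),fx=3,fy=3,interpolation=cv2.INTER_CUBIC); cv2.imwrite('pics/w5c.png',a)
b=cv2.resize(t[110:290,130:350],(400,327)); c=cv2.resize(s[95:315,170:350],(320,391)); 
o=np.zeros((391,720,3),np.uint8); o[:327,:400]=b; o[:,400:]=c; cv2.imwrite('pics/ts5.png',o)
E
```

```text
time: 16.43
tool_pos: [0.4384, 0.2325, 0.4709]
tool_rot: [2.875, 0.553, -2.502]
contact_force: [0.9, 0.2, 0.2]
opening: 0.0459
```

View pics/w5c.png

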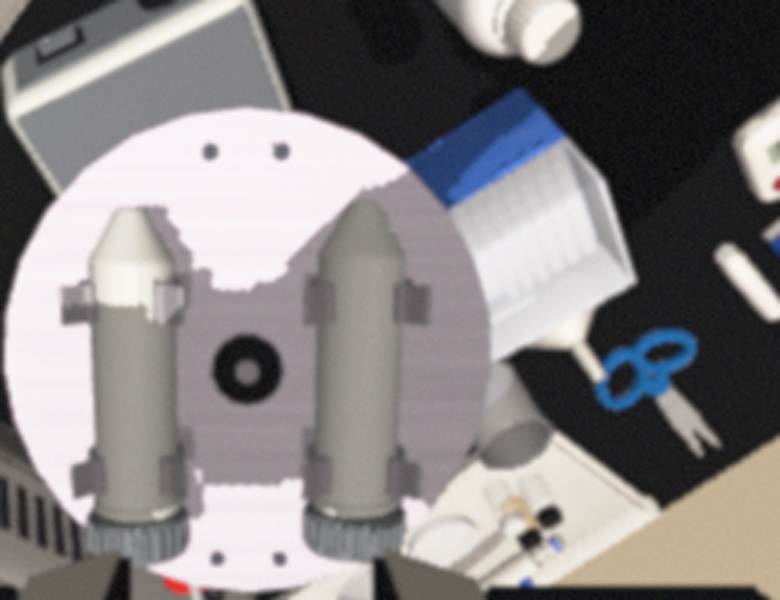

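View pics/ts5.png

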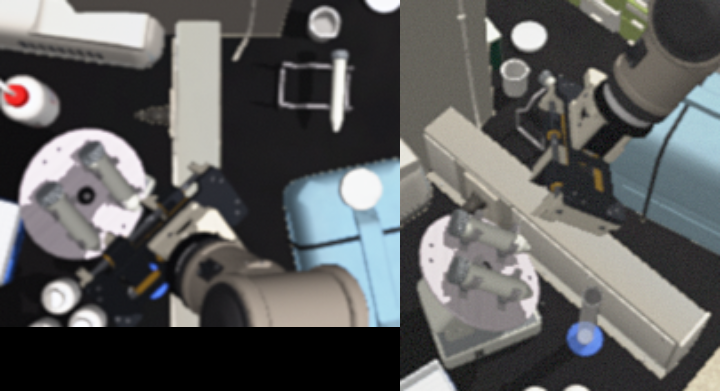

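The close view shows both tubes parallel in their clips: the new one from (132,210) to (135,537), the old one from (367,200) to (355,535). The overview shows the thin tube in its cradle and the beaker and cylinder where they were. The robot touches nothing, so I'm handing in.

```bash
python3 -c "
from cell import robot
print(robot.hand_in())"
```

```text
the job is handed in; nothing more can be done
None
```

The thick tube is in the empty clips, pressed home until it met the saddles. Both tubes then took a pull of about 10 N straight out from the disc. I handed in at about 16.5 s of the 54 s allowed.

- **Seating:** The tube snapped in at about 17 N. Against the saddles the force peaked briefly at 42 N before settling at 21 N. It lies about 1.7 mm towards the cap along its axis compared with its neighbour.
- **New tube's pull:** The force rose over about 1 s, with one reading of 11.4 N. I held it for about 0.7 s at 9.1 to 10.0 N, then eased off, and the tube lifted well under 1 mm.
- **Old tube's pull:** The first ramp rose too fast, reaching about 8 N in four rows. I eased it back to zero and repeated it slowly. I held it for about 1.3 s at 9 to 11 N, with one reading of 8.4 N, then eased off.
- **Side force:** Both pulls carried a side force along the tube of 2 to 4 N, so they were not perfectly straight.

The last pictures show both tubes parallel and held by their clips, with the gripper clear. The thin tube, beaker and measuring cylinder look undisturbed. I judged the fully-home depth from the contact with the saddles and the pictures, not from a separate height measurement.

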